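# Find and press the hidden catch of the capsule drawer

## Task

Somewhere along the dark silicone strip in the lid of the white capsule-drawer box there is a nearly flush, slightly recessed push catch. Feel along the strip with a fingertip, find the catch and press it in so that the drawer springs open, then let the catch come back up and take the hand away. Only touch and press: leave the leveller, saucers, sugar jar and glass tumblers standing where they are.

Things in the scene. Friction and masses are not known exactly. Their poses are not given: they have to be found in the camera images.
- box: White capsule-drawer box fixed to the worktop, 200 (its x) x 340 (its y) x 75 mm high. Origin: centre of its underside; z up. The wooden drawer front is on its -x side, towards the robot. The lid is flat, rigid plastic. A red mat 90 x 200 x 4 mm lies on the lid's rear half, centred at box x = +50 mm.
- window (a point): Middle of the dark silicone strip inlaid in the lid (flush within 0.5 mm), at the lid's top surface; axes as the box. The strip is seen through a window 64 mm wide (x) and 156 mm long (y). The grey square catch lies on its centre line (x = 0), its centre anywhere from y = -45 to +45 mm: where is not told. Strip and lid do not yield.
- catch (a joint): How far the catch is pressed in, m: 0 at rest, 0.006 fully in. The catch is a 48 x 48 mm key in a 50 x 50 mm opening in the strip, sides parallel to the box, its top at rest 2 mm below the strip (2.5 mm below the lid). It moves straight down; a spring resists, about 2 N at first, 4.5 N fully in. The drawer is let go at about 0.004.
- drawer (a joint): How far the drawer stands out of the box, m: 0 shut (latched, it may read up to 0.001), 0.055 fully out, towards the box's -x. Once let go, a spring pushes it out within about a second and it stays out. The drawer front is 8 mm thick, its outer face at box x = -109 mm when shut, its top at 66 mm above the worktop.
- leveller: Steel coffee leveller, a loose disc 58 mm across and 40 mm high, standing on the red mat on the box lid. Origin: centre of its underside. Leave alone.
- saucers: Stack of three white porcelain saucers, 132 mm across, 31 mm high, loose on the worktop to the left. Origin: centre of the underside. Leave alone.
- jar: Glass sugar jar with metal twist cap, 80 mm across, 120 mm high, loose on the worktop to the left. Origin: centre of the underside. Leave alone.
- tumbler_a: Glass tumbler, 76 mm across, 90 mm high, standing on a steel turntable (190 mm across, top at 24 mm, it turns freely) on the right. Origin: centre of the underside. Leave alone.
- tumbler_b: The other glass tumbler on the turntable, same size. Leave alone.

How it is judged (in metres and radians):
On the way:
1. the catch is pressed in by the fingers (value of joint catch above 0.003 m and contact force between the fingers and anything else above 0.5 N), for 0.02 s.
At the end, for the whole second after the job is handed in: The drawer stands at least 45 mm out, the catch is back up (within 1.5 mm of rest), and the leveller (within 15 mm), saucers, jar and tumblers (within 20 mm) stand upright where they were (value of joint drawer above 0.045 m and value of joint catch below 0.0015 m and distance of each of jar, saucers, tumbler_a, tumbler_b from where it was at the start of the episode below 0.02 m and distance of leveller from where it was at the start of the episode below 0.015 m and angle between each of jar, saucers, tumbler_a, tumbler_b, leveller's own z axis and vertical below 0.2 rad); the robot touches nothing.
It fails at once if a bystander is lifted, carried, pushed away or tipped (distance of any of jar, saucers, tumbler_a, tumbler_b from where it was at the start of the episode above 0.02 m or distance of leveller from where it was at the start of the episode above 0.015 m or angle between any of jar, saucers, tumbler_a, tumbler_b, leveller's own z axis and vertical above 0.2 rad).
It also fails if it takes over 45 s, if anything falls off the work surface, if the arm or the gripper's body presses on something with over 40 N, if the wrist force passes 120 N, or if a joint passes its speed limit or range.

## Robot

A 6-joint arm with a two-finger parallel gripper is mounted at the origin on the work surface. World frame = base frame: x ahead of the robot, y to its left, z up, the work surface at z = 0. Lengths are in mm, angles in rad, forces in N, time in s.
With the tool pointing down it reaches from about 275 to 750 mm from the base axis. Payload 10.2 kg.
Tool frame: the origin (TCP) lies between the finger pads; the fingertips stand 17 mm ahead of it and the grasp point (between the pads) lies 2 mm behind it (tips_ahead is the distance from the TCP to the fingertips, in mm); z points along the fingers, y is the line along which they close (so a half turn about z gives the same grasp; the last joint's range is limited). The gripper opens to 85 mm and grips with 20 to 120 N. Pads are 22 mm wide; open, the fingers measure 114 mm over their backs; the gripper's body (76 mm by 85 mm) begins 54 mm behind the grasp point. The pads swing forward as they close: fully open they stand 13 mm farther back than shut.
Start: joints at [0.903, 0.313, 1.498, -0, 1.331, -0.223], TCP at [225.909, 473.916, 248.294] pointing down, gripper open.
Joint ranges: [-2.94, 2.94], [-0.97, 2.17], [0.19, 2.56], [-1.23, 4.37], [0.02, 3.11], [-2.88, 2.88]. Speed limits (rad/s): [2.39, 2.39, 3.01, 3.14, 3.14, 3.14].

## Interface

Orientations are given as a unit quaternion [w, x, y, z].
In Python, from rig import sense, capture, finish_job, boxes_of, tips_ahead gives the robot as it stands.
- The arm moves only by the tool drive_tool, never from a script. Its argument "commands" is text: rows parted by semicolons, each of 7 numbers parted by spaces: the shift along the world's x, y, z in units of 0.1 m (1.0 is 0.1 m), then the turn, a rotation vector about the world's x, y, z in units of pi/4 rad (1.0 is pi/4 rad), then the opening in per cent of the stroke, from 0 (shut) to 100 (fully open). A call has 1 to 20 rows; each row shifts and turns the commanded pose from where the row before left it; what a row does not reach is not made up. A row lasts 1/12 s, in which the tool goes at most 41.7 mm and 7.16 degrees, less where a joint would pass 70% of its speed; a pose out of reach is approached as far as the arm can. A call with a number of a shift or a turn outside -1 to 1 is refused whole. A call with a gripper value outside its range is refused whole. The fingers move at their own pace and stop on an object; "force" is the grip in N (left out, the last holds). Time passes only in rows, so rows that do not move let the fingers close. It gives the time, the measured TCP pose, the force, the opening and the grip force at its end, in the units of the state.
- sense(): the state, without advancing time (a new reading comes with each control period).
- capture(name): name is "side" or "top"; returns a dict with "pixels" (400x640x3 uint8, blue, green, red), "fov_y" (degrees; the focal length in pixels is half the picture's height over the tangent of half this angle, whatever the lens; pixels are square), "cx", "cy" (the principal point, pixels), "position" and "attitude" of the camera in the world. Camera axes: x right, y down, z forward; pixel columns grow to the right and rows downward; lengths in mm; the calibration is good to about 2 mm. A picture is of the moment at which its call begins. There is no depth.
- finish_job(): hands the job in; it is judged then, once.
Trained networks look in a picture, given as the dict that the camera call returned (one of the last four; its "shot" number tells which), for a name from the list of things; names that differ only in an ending like _2 or _b are one class to them, and where a whole thing is asked for, a point or a joint stands for the part that bears it (a point fixed in the world has none). Each returns a list of dicts, best first, with "confidence" (0 to 1); they miss things now and then, are a little off and sometimes report something else, mostly with a low value. They report only what shows in the picture. A call takes as long as a camera call.
- boxes_of(picture, name): "position" ([column, row] in pixels, amid what is visible of it).
The state is a dict: "time_s": time; "joints": joint angles; "dq": joint speeds; "tau": joint torques, N m; "eef_pos": TCP position; "ee_rot": TCP orientation; "force": force on the tool from outside, world axes, zero at the start; "wrist_torque": the same for the moment, N m; "grip_width": opening from 0.0 (shut) to 1.0 (fully open); "grip_force": force on a finger pad.
Only numpy, scipy, OpenCV 4.12 (cv2) and the standard library are available. Lean on these libraries where they do the work, as an engineer would, in place of code of your own. Each camera call takes 0.05 s, during which the arm holds its last target. There are 200 camera calls.

## Working session

There is one attempt and no reset: what is moved stays moved. The work goes in short steps, Python scripts to look and compute and a tool call to move; the robot and the scene stay as the last step left them, time stands still between calls to the robot, and variables do not carry over. Pictures are saved under pics/ and viewed, at most 10 in all, crops included, and the job is handed in when it is done.

Besides the shell and the picture viewer there is one more tool, called in YAML: its name, and indented under it one key for each argument. drive_tool: Moves the arm, as the interface text tells. Shifts and turns lie within -1 to 1; 1 stands for 0.1 m of shift or pi/4 rad of turn. Its arguments: {"type":"object","properties":{"commands":{"type":"string"},"force":{"type":"number"}},"required":["commands"]}

```bash
mkdir -p pics; cat > h.py <<'E'
import numpy as np,cv2
from scipy.spatial.transform import Rotation as R
def rot(a):
    a=np.array(a,float)
    return a if a.shape==(3,3) else R.from_quat(a[[1,2,3,0]]).as_matrix()
def f(p): return 200/np.tan(np.radians(p["fov_y"])/2)
def ray(p,uv,z):
    d=rot(p["attitude"])@np.array([(uv[0]-p["cx"])/f(p),(uv[1]-p["cy"])/f(p),1])
    c=np.array(p["position"]); return c+d*(z-c[2])/d[2]
def proj(p,X):
    c=rot(p["attitude"]).T@(np.array(X)-p["position"]); return c[:2]/c[2]*f(p)+[p["cx"],p["cy"]]
E
python3 - <<'E'
from h import *
from rig import *
import pickle
for n in("top","side"):
    p=capture(n); pickle.dump(p,open(n+".pkl","wb")); cv2.imwrite(f"pics/{n}0.png",p["pixels"])
    print(n,p["position"],p["attitude"],p["fov_y"],p["cx"],p["cy"])
    for t,z in(("box",75),("window",75),("catch",72),("leveller",99),("saucers",15),("jar",60),("tumbler_a",69)):
        for b in boxes_of(p,t)[:2]: print(t,b["confidence"],b["position"],ray(p,b["position"],z).round())
print(sense(),tips_ahead)
E
```

```text
top [ 329.53131337  -24.42708924 1532.9898727 ] [ 0.06014288 -0.69906433  0.70978749 -0.06239884] 45.22533955551703 318.0605576796623 182.29893811780812
box 0.58 [306.9, 179.2] [595.   3.  75.]
window 0.57 [313.0, 175.8] [606. -16.  75.]
catch 0.69 [169.0, 178.6] [604. 429.  72.]
catch 0.53 [305.6, 191.5] [557.   8.  72.]
leveller 0.69 [325.6, 156.7] [660. -55.  99.]
saucers 0.57 [172.4, 227.2] [459. 431.  15.]
jar 0.86 [167.8, 178.3] [607. 437.  60.]
tumbler_a 0.88 [470.3, 225.3] [ 446. -493.   69.]
tumbler_a 0.85 [462.4, 200.1] [ 524. -474.   69.]
side [  422.7265063  -1092.81232769   779.30244342] [-0.47814376  0.87402663 -0.0805209   0.03118292] 48.95830122871381 317.1855941843312 205.1648094367651
box 0.58 [322.8, 227.7] [ 590. -127.   75.]
window 0.68 [322.2, 229.3] [ 587. -134.   75.]
catch 0.64 [307.9, 202.1] [570.  16.  72.]
leveller 0.78 [340.4, 201.4] [657. -42.  99.]
saucers 0.7 [264.0, 159.4] [463. 445.  15.]
jar 0.73 [303.9, 147.1] [618. 426.  60.]
tumbler_a 0.97 [282.0, 334.9] [ 441. -472.   69.]
tumbler_a 0.86 [324.7, 325.8] [ 531. -465.   69.]
{'time_s': 0.8, 'joints': array([ 9.02552913e-01,  3.12902427e-01,  1.49767658e+00, -2.70363455e-05,
        1.33100527e+00, -2.23381580e-01]), 'dq': array([-2.16771017e-03,  8.53606766e-05,  6.88747104e-04, -1.29217058e-03,
        1.72859634e-03,  9.73177498e-06]), 'tau': array([ 1.15466424e-03, -4.12137330e+01, -2.59893501e+01, -8.41653650e-05,
        4.45560445e-04,  3.62969708e-07]), 'eef_pos': array([225.94054345, 473.90759294, 248.30175883]), 'ee_rot': array([ 1.36541351e-05,  2.20598170e-01,  9.75364776e-01, -1.88271659e-06]), 'force': array([ 0.56883102, -0.26015185,  0.82933951]), 'wrist_torque': array([-0.0058389 , -0.056923  ,  0.00155501]), 'grip_force': 0.0, 'grip_width': 1.0038714352297264} 17.0
```

```bash
python3 - <<'E'
from h import *
import pickle
p=pickle.load(open("top.pkl","rb"))["pixels"]
a=cv2.resize(p[110:235,230:390],(768,600),interpolation=cv2.INTER_CUBIC)
cv2.imwrite("pics/topc.png",a)
p=pickle.load(open("side.pkl","rb"))["pixels"]
cv2.imwrite("pics/sidec.png",cv2.resize(p[140:290,220:420],(800,600),interpolation=cv2.INTER_CUBIC))
E
```

```text
(no output)
```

View pics/topc.png

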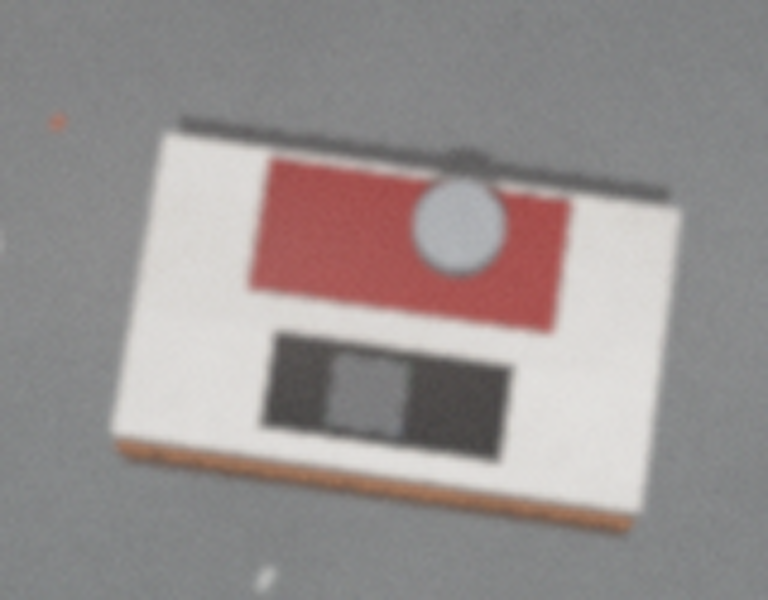

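View pics/sidec.png

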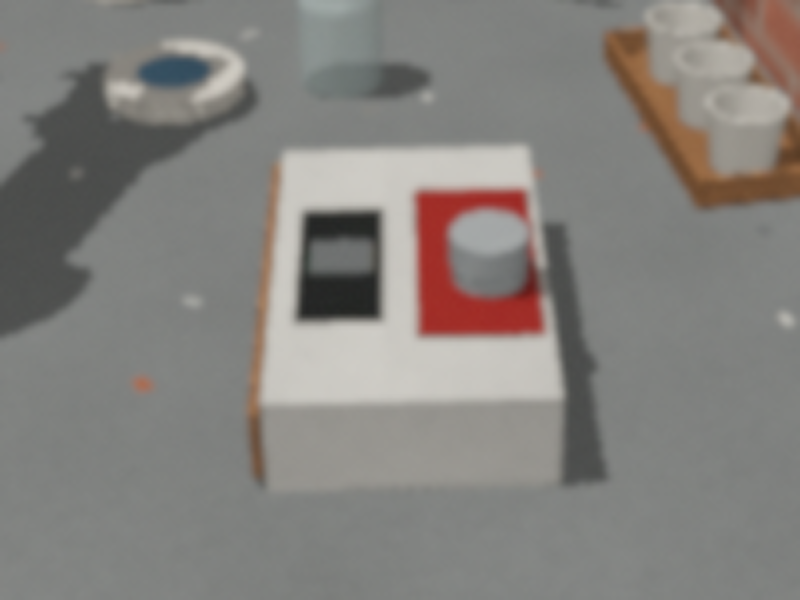

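View pics/top0.png

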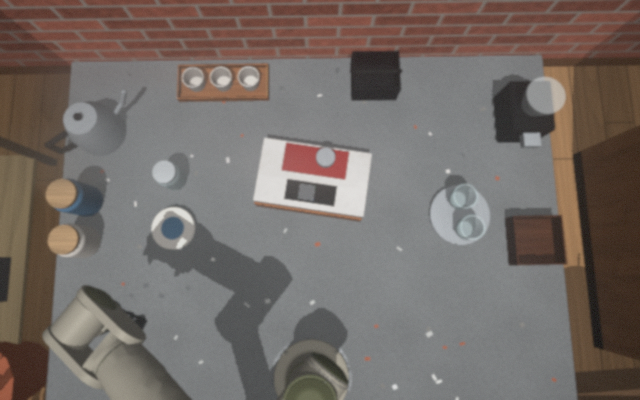

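The crops show the dark strip with the grey catch at about pixel (306.7, 191.9) in the top picture and (305, 204) in the side one. The leveller stands clear behind it. The jar and saucers are under and near the arm on the left.

```bash
python3 - <<'E'
from h import *
import pickle
p=pickle.load(open("top.pkl","rb"));s=pickle.load(open("side.pkl","rb"))
t=lambda q:np.array(q)/4.8+[230,110]
u=lambda q:np.array(q)/4+[220,140]
for nm,p_,fn,Q in(("strip",p,t,[(275,333),(512,367),(500,461),(263,425)]),("catch",p,t,[(331,352),(410,357),(404,437),(328,430)]),("lid",p,t,[(165,132),(682,208),(641,512),(112,437)]),
 ("stripS",s,u,[(306,211),(382,211),(380,319),(298,319)]),("catchS",s,u,[(312,237),(373,237),(373,274),(309,274)]),("lidS",s,u,[(283,151),(530,147),(563,398),(263,404)])):
    X=np.array([ray(p_,fn(q),72.5 if"catch"in nm else 75)[:2] for q in Q]); print(nm,X.round().tolist(),X.mean(0).round(1))
    if "S" not in nm:
        d=X[0]-X[1]+X[3]-X[2]; print("yaw",np.degrees(np.arctan2(-d[0],d[1])))
E
```

```text
strip [[596.0, 64.0], [571.0, -88.0], [511.0, -79.0], [536.0, 72.0]] [553.4  -8. ]
yaw -9.356295236473906
catch [[583.0, 28.0], [579.0, -23.0], [527.0, -18.0], [533.0, 30.0]] [555.5   4.3]
yaw -5.3374274387207
lid [[730.0, 135.0], [674.0, -201.0], [477.0, -168.0], [530.0, 168.0]] [602.7 -16.5]
yaw -9.218095012059074
stripS [[543.0, 73.0], [601.0, 60.0], [575.0, -85.0], [518.0, -73.0]] [559.4  -6.1]
catchS [[543.0, 38.0], [589.0, 28.0], [580.0, -23.0], [534.0, -13.0]] [561.4   7.6]
lidS [[537.0, 171.0], [737.0, 135.0], [678.0, -199.0], [483.0, -166.0]] [608.8 -14.6]
```

drive_tool:
  commands: "0.18 -0.26 0 0 0 0.12 0;0.18 -0.26 0 0 0 0.12 0;0.18 -0.26 0 0 0 0.12 0;0.18 -0.26 0 0 0 0 0;0.18 -0.26 0 0 0 0 0;0.18 -0.26 0 0 0 0 0;0.18 -0.26 0 0 0 0 0;0.18 -0.26 0 0 0 0 0;0.18 -0.26 0 0 0 0 0;0.18 -0.26 0 0 0 0 0;0.18 -0.26 0 0 0 0 0;0.18 -0.26 0 0 0 0 0;0.18 -0.26 0 0 0 0 0;0.18 -0.26 0 0 0 0 0;0.18 -0.26 0 0 0 0 0;0.18 -0.26 0 0 0 0 0;0.18 -0.26 0 0 0 0 0;0.18 -0.26 0 0 0 0 0;0 0 0 0 0 0 0;0 0 0 0 0 0 0"
  force: 20

```text
time_s: 2.47
eef_pos: [550.2, 4.9, 247.8]
ee_rot: [-0.0, 0.082, 0.997, 0.0]
force: [0.0, 1.1, -0.1]
grip_width: 0.003
grip_force: 0.0
```

drive_tool:
  commands: "0.07 0.01 -0.25 0 0 0 0;0 0 -0.3 0 0 0 0;0 0 -0.3 0 0 0 0;0 0 -0.3 0 0 0 0;0 0 -0.2 0 0 0 0;0 0 -0.05 0 0 0 0;0 0 0 0 0 0 0;0 0 0 0 0 0 0"

```text
time_s: 3.13
eef_pos: [557.4, 7.4, 109.7]
ee_rot: [0.001, 0.081, 0.997, -0.0]
force: [0.6, -0.1, 0.2]
grip_width: -0.0
grip_force: 0.0
```

```bash
python3 - <<'E'
from h import *
from rig import *
p=capture("side"); print(sense()["eef_pos"],sense()["force"])
e=sense()["eef_pos"]-[0,0,17]; print(proj(p,e))
cv2.imwrite("pics/side1.png",cv2.resize(p["pixels"][140:290,220:420],(800,600),interpolation=cv2.INTER_CUBIC))
E
```

```text
[557.59823037   7.18417182 110.02937444] [ 0.07340404 -0.74602194 -0.37885586]
[303.92185021 198.19114527]
```

View pics/side1.png

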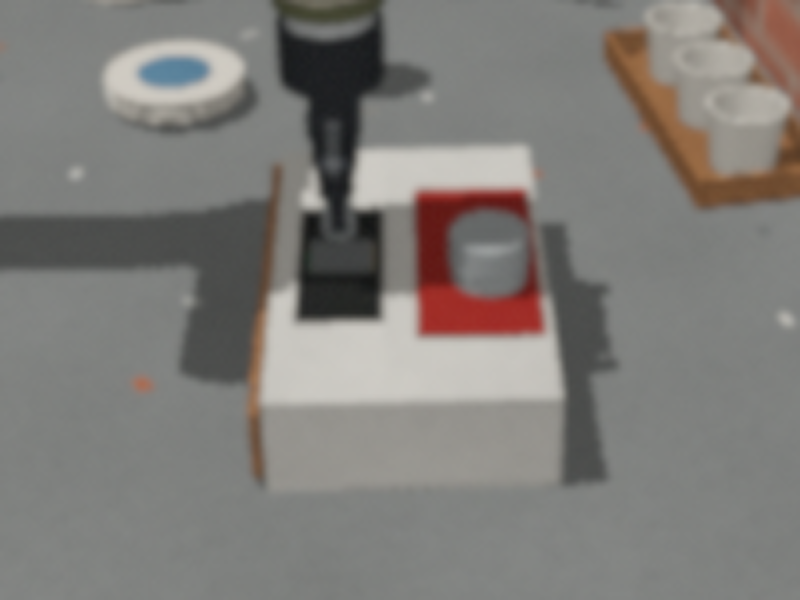

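The closed fingertip, at crop (340, 235), hangs about 18 mm above the lid, over the catch and in line with it. Lowering it slowly until it makes contact.

drive_tool:
  commands: "0 0 -0.07 0 0 0 0;0 0 -0.07 0 0 0 0;0 0 -0.03 0 0 0 0;0 0 -0.02 0 0 0 0;0 0 -0.01 0 0 0 0;0 0 0 0 0 0 0;0 0 0 0 0 0 0"

```text
time_s: 3.77
eef_pos: [557.0, 6.9, 88.4]
ee_rot: [0.0, 0.081, 0.997, -0.0]
force: [-0.4, -0.5, 0.9]
grip_width: -0.002
grip_force: 0.4
```

drive_tool:
  commands: "0 0 -0.02 0 0 0 0;0 0 -0.02 0 0 0 0;0 0 0 0 0 0 0;0 0 0 0 0 0 0"

```text
time_s: 4.1
eef_pos: [557.1, 6.9, 84.4]
ee_rot: [0.0, 0.081, 0.997, -0.0]
force: [-1.2, -0.6, 4.2]
grip_width: -0.001
grip_force: 1.9
```

Force of 4.2 N with the tip at 67.4 mm, which is below the strip: the catch is yielding. I'll press slightly more, then lift.

drive_tool:
  commands: "0 0 -0.01 0 0 0 0;0 0 0 0 0 0 0;0 0 0 0 0 0 0;0 0 0.1 0 0 0 0;0 0 0.2 0 0 0 0;0 0 0.3 0 0 0 0;0 0 0.3 0 0 0 0;0 0 0.3 0 0 0 0;0 0 0.2 0 0 0 0;0 0 0 0 0 0 0;0 0 0 0 0 0 0;0 0 0 0 0 0 0;0 0 0 0 0 0 0;0 0 0 0 0 0 0;0 0 0 0 0 0 0"

```text
time_s: 5.35
eef_pos: [556.7, 6.9, 222.5]
ee_rot: [-0.001, 0.081, 0.997, 0.0]
force: [0.3, -0.1, 0.2]
grip_width: -0.0
grip_force: 0.0
```

```bash
python3 - <<'E'
from h import *
from rig import *
p=capture("side"); print(sense()["eef_pos"],sense()["force"])
cv2.imwrite("pics/side2.png",cv2.resize(p["pixels"][140:290,220:420],(800,600),interpolation=cv2.INTER_CUBIC))
E
```

```text
[556.7680608    6.9374877  222.70433538] [ 0.55378182  1.63476544 -0.10378566]
```

View pics/side2.png

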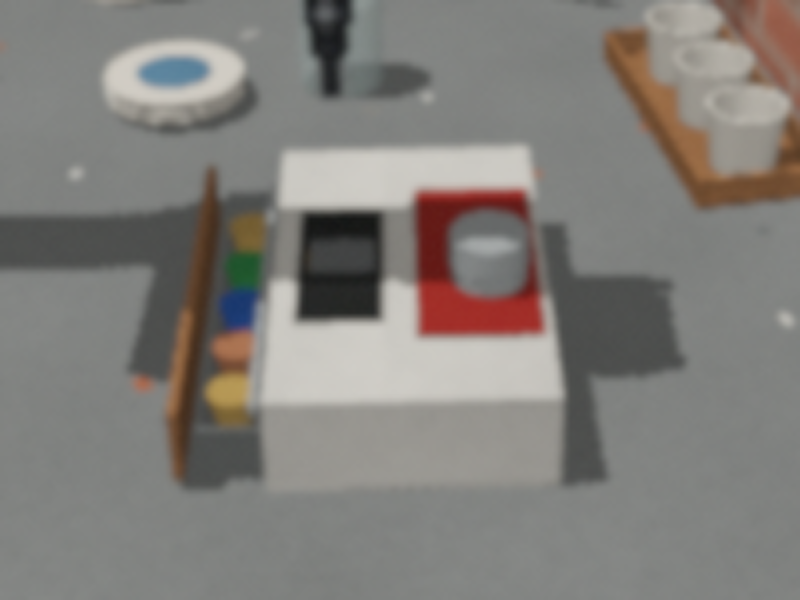

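The drawer front, at crop (195, 320), stands roughly 53 mm out. The catch shows at its rest level, the leveller hasn't moved and the hand is clear. I'll wait about a second so it settles, then hand in.

drive_tool:
  commands: "0 0 0 0 0 0 0;0 0 0 0 0 0 0;0 0 0 0 0 0 0;0 0 0 0 0 0 0;0 0 0 0 0 0 0;0 0 0 0 0 0 0;0 0 0 0 0 0 0;0 0 0 0 0 0 0;0 0 0 0 0 0 0;0 0 0 0 0 0 0;0 0 0 0 0 0 0;0 0 0 0 0 0 0"

```text
time_s: 6.4
eef_pos: [556.9, 6.9, 223.3]
ee_rot: [-0.0, 0.081, 0.997, -0.0]
force: [-0.4, -0.2, 0.6]
grip_width: 0.002
grip_force: 0.0
```

```bash
python3 -c "
from rig import *
print(finish_job())"
```

```text
the job is handed in; nothing more can be done
None
```

I found the catch by camera rather than by feeling along the strip and pressed it in; the drawer sprang out about 53 mm (measured from the picture), the catch looked back up, the hand is clear, nothing else was touched, and the job is handed in (no verdict was returned).

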